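Close the hinged drill jig on a flange, pin it and hold it shut

TASK

Swing the leaf of the hinged drill jig down over the flange, take the red-headed locating pin from the rack and push it through the leaf's brass bush and the flange's bolt hole into the base, fully home. Sprung pads push the leaf back up, so keep hold of the pin's head and keep pressing: finish while still holding and pressing, with the leaf fully shut, ready for the drill. Leave the flange in its nest, the other pins in the rack, and everything else on the bench where it is.

Things in the scene. Friction and masses are not known exactly. Their poses are not given: they have to be found in the camera images.
- jig: Hinged drill jig bolted to the bench: green base 150 mm (its x) by 225 mm (its y), top 40 mm above the bench; bolted ears reach 104 mm to either side in x. Origin on the bench under the centre of the flange's nest; z up. The hinge axis runs along its x, on its -y side; the leaf reaches to its +y when shut. Includes the leaf.
- leaf (a joint): Hinge angle of the aluminium leaf: 0 fully shut (level), positive open, 1.57 upright, limit 2.0. The hinge is stiff: above 0.7 rad the leaf stays where left (some 3 N at its edge moves it); below, it sinks slowly. Two sprung pads under it touch the flange at about 0.033 rad; let go, it stays some 0.02 rad open. Some 10 to 13 N down on the brass bush (pin included) shuts it fully.
- jig_hinge (a point): Middle of the hinge axis, 68 mm above the bench, 95 mm from the jig's origin along its -y; axes as the jig's.
- leaf_edge (a point): Point on the leaf's outer (upper when shut) face, mid-width, 170 mm from the hinge axis and 5 mm off the plane through the axis; a clear place to push. Leaf: plate 120 mm wide, 10 thick, with a window, to 185 mm from the axis; black tab 45 mm wide to 206 mm. Site axes turn with the leaf: y from hinge to free edge, z out of the outer face.
- leaf_bush (a point): Centre of the upper rim of the brass bush in the leaf: hole 13.5 mm wide, rim 25 mm wide, standing 3 mm off the leaf's outer face (three smaller steel drill bushes are no use for the pin). With the leaf shut it is 76 mm above the bench, at +40 mm x, +40 mm y in the jig's frame.
- jig_hole (a point): Centre of the mouth of the 14 mm through hole in the base's top face, 40 mm above the bench, straight under the bush of the shut leaf; axes as the jig's.
- jig_nest (a point): Centre of the nest on which the flange rests, 44 mm above the bench.
- flange_mid (a point): Centre (half-way up) of the square steel flange 110 x 110 x 14 mm, loose in the nest over a spigot, with one 14 mm bolt hole that lies under the bush. It rests with this point 7 mm above jig_nest.
- rack: Blue steel pin rack, 210 mm (its x) by 55 mm, fixed to the bench; flat top 82 mm above the bench with three holes 70 mm apart along its x, in which the pins hang upright by their shoulders. Origin on the bench under its centre.
- pin_red_head (a point): Centre of the red head (upright cylinder 26 mm wide, 38 high) of the 0.18 kg pin; z up along it. In the rack it is 30 mm above the rack's top, 112 above the bench; home in the shut jig, 106 above the bench. Below the head: neck 18 mm wide, 6 high; shoulder 26 wide, 5 thick (its underside 30 mm below this point); steel shank 12 wide, 60 long, the last 10 tapering to 7.
- pin_red_tip (a point): Lower end of the red pin, 90 mm below the centre of its head; axes as the head's.
- pin_blue_head (a point): Centre of the head of the blue pin: same shape, but with a 14 mm shank that does not fit. To be left in the rack.
- pin_yellow_head (a point): Centre of the head of the yellow pin: same shape, but with a 15 mm shank that does not fit. To be left in the rack.
- flange_done: Finished flange 110 x 110 x 14 mm lying on the bench; bystander. Origin under its centre.
- spray_can: Aerosol can 60 mm wide, 170 mm high; bystander. Origin under its centre.
- bolt_jar: Jar with red lid, 68 mm wide, 85 mm high; bystander. Origin under its centre.
- wrench: Wrench 190 mm long lying flat; bystander.
- screwdriver: Screwdriver 200 mm long lying flat; bystander.
Things that resemble listed ones, but are neither listed nor needed, are in the scene too. Leave any turquoise look-alike of the part that bears pin_red_head alone. What is shaped like the part that bears flange_mid but brown is not meant.

How it is judged:
By the outcome, as a careful person would: the job done as asked, in the order asked, and still so for the second after the job is handed in, while the arm keeps its last pose, push and grip.
It also fails if it takes over 67 s, if anything falls off the work surface, if the arm or the gripper's body presses on something with over 40 N, if the wrist force passes 120 N, or if a joint passes its speed limit or range.

ROBOT

A 6-joint arm with a two-finger parallel gripper is mounted at the origin on the work surface. World frame = base frame: x ahead of the robot, y to its left, z up, the work surface at z = 0. Lengths are in m, angles in rad, forces in N, time in s.
With the tool pointing down it reaches from about 0.325 to 0.75 m from the base axis. Payload 7.6 kg.
Tool frame: the origin (TCP) lies between the finger pads; the fingertips stand 17 mm ahead of it and the grasp point (between the pads) lies 2 mm behind it; z points along the fingers, y is the line along which they close (so a half turn about z gives the same grasp; the last joint's range is limited). The gripper opens to 85 mm and grips with 20 to 120 N. Pads are 22 mm wide; open, the fingers measure 114 mm over their backs; the gripper's body (76 mm by 85 mm) begins 54 mm behind the grasp point. The pads swing forward as they close: fully open they stand 13 mm farther back than shut.
Start: joints at [1.258, 0.052, 1.401, -0, 1.689, -0.07], TCP at [0.126, 0.51, 0.21] pointing down, gripper open.
Joint ranges: [-2.9, 2.9], [-0.91, 2.17], [0.12, 2.37], [-1.06, 4.2], [0.26, 2.73], [-2.93, 2.93]. Speed limits (rad/s): [2.57, 2.57, 3.01, 3.14, 3.14, 3.14].

INTERFACE

Orientations are given as a 3x3 rotation matrix whose columns are the frame's x, y, z axes.
In Python, from cell import monitor, viewer, ctrl gives the robot as it stands. The module is installed in compiled form; this text tells all that it offers.
- The arm moves only by the tool servo_tool, never from a script. Its argument "commands" is a list that holds one entry, the list of rows, each a list of 6 numbers: the shift along the tool's x, y, z in mm, then the turn, a rotation vector about the tool's x, y, z in rad. A call has 1 to 20 rows; each row is the pose to reach, as a shift and turn from the pose commanded when the call began, along the tool's axes at that moment; what a row does not reach only later rows make up. A row lasts 1/12 s, in which the tool goes at most 41.7 mm and 7.16 degrees, less where a joint would pass 70% of its speed; a pose out of reach is approached as far as the arm can. A call with a gripper value outside its range is refused whole. "gripper" is the opening, from 0 (shut) to 1 (fully open), set as the call begins (left out, the last holds). The fingers move at their own pace and stop on an object; "squeeze" is the grip in N (left out, the last holds). Time passes only in rows, so rows that repeat a pose let the fingers close. It gives the time, the measured TCP pose, the force, the opening and the grip force at its end, in the units of the state.
- monitor.sense(): the state, without advancing time (a new reading comes with each control period).
- viewer.get_image(name): name is "scene" or "top" or "wrist"; returns the picture (480x640x3 uint8, blue, green, red); there is no depth.
- viewer.calibration(name): a dict with "fx", "fy", "cx", "cy" (pixels), "world_to_cam" (4x4, takes a point from world to camera coordinates). Camera axes: x right, y down, z forward; pixel columns grow to the right and rows downward; lengths in m; the calibration is good to about 2 mm. A picture is of the moment at which its call begins: read the wrist's pose just before it. calibration takes no time and is no camera call; for the wrist camera it gives the pose at the moment of the call.
- ctrl.finish_job(): hands the job in; it is judged then, once.
The state is a dict: "time": time; "joints": joint angles; "dq": joint speeds; "joint_efforts": joint torques, N m; "tool_pos": TCP position; "ee_rot": TCP orientation; "wrist_force": force on the tool from outside, world axes, zero at the start; "torque": the same for the moment, N m; "finger_gap": opening from 0.0 (shut) to 1.0 (fully open); "finger_force": force on a finger pad.
Only numpy, scipy, OpenCV 4.12 (cv2) and the standard library are available. Lean on these libraries where they do the work, as an engineer would, in place of code of your own. Each camera call takes 0.05 s, during which the arm holds its last target. There are 200 camera calls.

## Working session

There is one attempt and no reset: what is moved stays moved. The work goes in short steps, Python scripts to look and compute and a tool call to move; the robot and the scene stay as the last step left them, time stands still between calls to the robot, and variables do not carry over. Pictures are saved under pics/ and viewed, at most 10 in all, crops included, and the job is handed in when it is done.

Besides the shell and the picture viewer there is one more tool, called after ">>>" as a command line: name --argument value ..., lists and objects as JSON in quotes. servo_tool: Moves the arm, as the interface text tells. Its arguments: {"type":"object","properties":{"commands":{"type":"array","items":{"type":"array","items":{"type":"array","items":{"type":"number"}}}},"gripper":{"type":"number"},"squeeze":{"type":"number"}},"required":["commands"]}

```bash
mkdir -p pics; cat > h.py <<'E'
import numpy as np, cv2
from cell import monitor, viewer, ctrl
def grab(n, tag):
    c=viewer.calibration(n); im=np.array(viewer.get_image(n)); cv2.imwrite(f'pics/{tag}.png',im)
    np.savez(f'pics/{tag}.npz',K=[c['fx'],c['fy'],c['cx'],c['cy']],T=np.array(c['world_to_cam']))
    return im
def cal(tag):
    d=np.load(f'pics/{tag}.npz'); return d['K'],d['T']
def ray(tag,u,v):
    K,T=cal(tag); R=T[:3,:3]; d=R.T@np.array([(u-K[2])/K[0],(v-K[3])/K[1],1]); return -R.T@T[:3,3],d/np.linalg.norm(d)
def onz(tag,u,v,z):
    o,d=ray(tag,u,v); return o+d*(z-o[2])/d[2]
def tri(*obs):
    A=np.zeros((3,3));b=np.zeros(3);rs=[ray(*o) for o in obs]
    for o,d in rs:
        P=np.eye(3)-np.outer(d,d);A+=P;b+=P@o
    p=np.linalg.solve(A,b); return p,[float(np.linalg.norm((np.eye(3)-np.outer(d,d))@(p-o))) for o,d in rs]
def proj(tag,p):
    K,T=cal(tag); q=T[:3,:3]@np.array(p)+T[:3,3]; return np.array([K[0]*q[0]/q[2]+K[2],K[1]*q[1]/q[2]+K[3]])
def st():
    s=monitor.sense(); print({k:np.round(s[k],4).tolist() for k in ('time','tool_pos','ee_rot','joints','wrist_force','finger_gap','finger_force')}); return s
E
python3 - <<'E'
from h import *
np.set_printoptions(precision=4,suppress=True)
st()
for n in ('scene','top','wrist'):
    grab(n,n+'0'); K,T=cal(n+'0'); print(n,K,-T[:3,:3].T@T[:3,3],T[:3,:3].tolist())
E
```

```text
{'time': 0.0, 'tool_pos': [0.1261, 0.5093, 0.2089], 'ee_rot': [[-0.9707, 0.2404, -0.0005], [0.2404, 0.9707, -0.0015], [0.0001, -0.0016, -1.0]], 'joints': [1.2577, 0.0528, 1.4018, 0.0, 1.6886, -0.0703], 'wrist_force': [0.2469, -0.3372, -0.2067], 'finger_gap': 0.9999, 'finger_force': 0.0}
scene [437.6544 437.6544 323.3605 242.3156] [ 0.953  -0.5168  0.7663] [[0.8036559337707895, 0.5949887806265352, -0.011202278498117191], [0.418369862645562, -0.5782822778215092, -0.7003972195743645], [-0.4232065667554488, 0.5581916857909259, -0.713665358392118]]
top [550.0394 550.0394 323.8074 247.5486] [ 0.3988 -0.0144  1.4254] [[-0.02130397915872511, -0.9994708521359146, -0.02457958914859232], [-0.9950297621826508, 0.02358849700243169, -0.09674376041845786], [0.09727236422922139, 0.022396395689379532, -0.995005773157816]]
wrist [344.2338 344.2338 314.3949 245.2015] [0.0506 0.5288 0.3723] [[0.24135528205463078, 0.9704351307392665, -0.0018124158995887491], [0.9261079072357585, -0.2297719114909435, 0.29921399172699537], [0.2899513269149394, -0.07389537006376984, -0.9541843125431295]]
```

View pics/scene0.png

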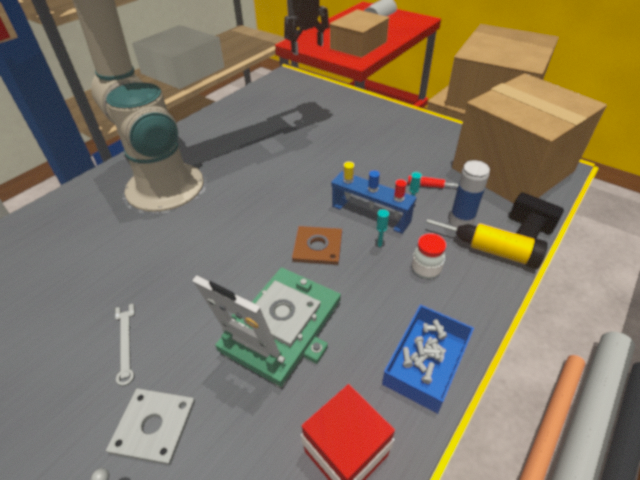

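View pics/top0.png

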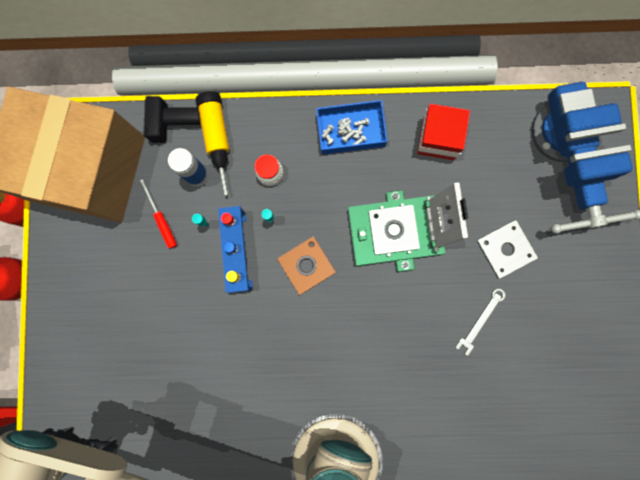

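The scene view shows the yellow, blue and red pins in the rack at about (349,170), (374,181) and (401,188). The jig's leaf stands nearly upright at about (235,315). In the top view the rack heads are at (232,276), (230,247) and (227,218). The loose turquoise look-alikes at (198,219) and (267,214) are not in the rack. Other red things are the jar lid at (267,170), the screwdriver at (165,230) and the box at (445,130). The red pin is the red head in the rack's end hole. I'll confirm this in enlarged crops.

```bash
python3 - <<'E'
from h import *
t=cv2.imread('pics/top0.png'); s=cv2.imread('pics/scene0.png')
def c(im,x,y,w,h,W,H): return cv2.resize(im[y:y+h,x:x+w],(W,H),interpolation=cv2.INTER_CUBIC)
a=np.hstack([c(t,180,190,100,120,333,400),c(t,340,180,140,120,467,400)]); 
cv2.imwrite('pics/cropA.png',a)
b=np.hstack([c(s,190,260,160,130,492,400),c(s,320,150,110,145,304,400)]); cv2.imwrite('pics/cropB.png',b)
full=np.vstack([a[:, :],np.hstack([b,np.zeros((400,4,3),np.uint8)])]); cv2.imwrite('pics/crop.png',cv2.resize(full,(600,600)))
print(proj('top0',[.126,.51,.21]),proj('scene0',[.126,.51,.21]))
for n in ('top0','scene0'):
    im=cv2.imread(f'pics/{n}.png'); hsv=cv2.cvtColor(im,cv2.COLOR_BGR2HSV)
    for nm,m in dict(red=((hsv[...,0]<8)|(hsv[...,0]>172))&(hsv[...,1]>150)&(hsv[...,2]>60),yel=(abs(hsv[...,0].astype(int)-27)<6)&(hsv[...,1]>150)&(hsv[...,2]>80)).items():
        k,_,stt,cen=cv2.connectedComponentsWithStats(m.astype(np.uint8))
        for i in range(1,k):
            if 50<stt[i,4]<400: print(n,nm,stt[i],cen[i].round(1))
E
```

```text
[ 98.92258039 432.36051106] [307.6152935   59.91641184]
top0 red [418 152  37   8  82] [435.7 155.5]
top0 red [153 211  24  37 373] [164.6 229.8]
top0 red [221 213  12  12 105] [226.9 218.6]
top0 red [  0 407  16  21 286] [  7.  415.5]
top0 yel [227 271  12  11  97] [232.2 276.3]
scene0 red [  0  18   9  22 118] [ 2.8 31.1]
scene0 red [421 177  24  11 199] [432.  182.1]
scene0 red [395 180  12  17 149] [400.  187.6]
scene0 yel [319   0  43  16 344] [336.5   4.7]
scene0 yel [344 162  10  17 137] [348.4 169.5]
```

View pics/crop.png

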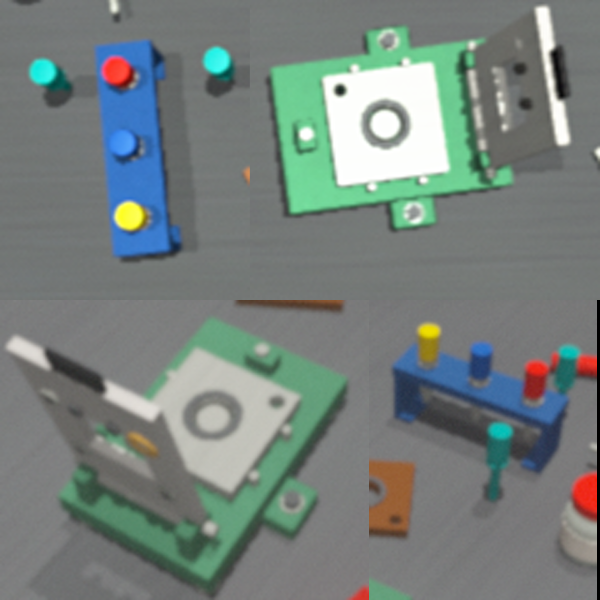

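Confirmed: the red pin is in the rack's end hole, next to the blue pin, and both turquoise pins stand outside the rack. The flange's bolt hole is at its +x +y corner (top view about (376,216)). Next I'll get coarse poses.

```bash
python3 - <<'E'
from h import *
np.set_printoptions(precision=4,suppress=True)
print('red',tri(('top0',226.9,218.6),('scene0',400,187.6)))
print('yel',tri(('top0',232.2,276.3),('scene0',348.4,169.5)))
print('leaf+x',tri(('top0',457.2,184),('scene0',258,308.5)))
print('leaf-x',tri(('top0',466,237.2),('scene0',195.2,278.6)))
im=cv2.imread('pics/top0.png'); hsv=cv2.cvtColor(im,cv2.COLOR_BGR2HSV)
g=((abs(hsv[...,0].astype(int)-70)<15)&(hsv[...,1]>100)).astype(np.uint8); g[:, :340]=0; g[:,450:]=0
w=((hsv[...,1]<40)&(hsv[...,2]>190)).astype(np.uint8); 
k,l,s,c=cv2.connectedComponentsWithStats(w)
for i in range(1,k):
    if s[i,4]>400 and 340<c[i][0]<440 and 180<c[i][1]<290:
        ct=cv2.findContours((l==i).astype(np.uint8),cv2.RETR_EXTERNAL,cv2.CHAIN_APPROX_NONE)[0][0]
        r=cv2.minAreaRect(ct); bx=cv2.boxPoints(r); P=np.array([onz('top0',*p,.058) for p in bx]); print('flange',bx,P,P.mean(0))
        print('sides',[np.linalg.norm(P[j]-P[j-1]) for j in range(4)])
# ear bolts and features in crop coordinates
f=lambda x,y:((x-250)/2.5+340,180+y/2.5)
for n,p,z in (('ear+x',(388,41),.02),('ear-x',(414,212),.02),('bolthole',(340,90),.058),('fl centre',(386,124),.058)): print(n,onz('top0',*f(*p),z))
E
```

```text
red (array([0.6037, 0.2489, 0.1114]), [0.0004461216787818027, 0.0004461216787819538])
yel (array([0.4635, 0.2367, 0.1117]), [0.00044320988082361843, 0.0004432098808236411])
leaf+x (array([ 0.647 , -0.277 ,  0.2481]), [0.002947146508233172, 0.002947146508233228])
leaf-x (array([ 0.5302, -0.2914,  0.2472]), [0.002066962115087775, 0.002066962115087712])
flange [[367.9585 207.9179]
 [412.4377 201.3768]
 [419.7959 251.4124]
 [375.3167 257.9534]] [[ 0.6298 -0.0966  0.058 ]
 [ 0.6436 -0.2085  0.058 ]
 [ 0.5172 -0.222   0.058 ]
 [ 0.5034 -0.1112  0.058 ]] [ 0.5735 -0.1596  0.058 ]
sides [np.float64(0.12722388528710837), np.float64(0.1127022704225846), np.float64(0.12712902607338983), np.float64(0.11167417477459102)]
ear+x [ 0.6645 -0.17    0.02  ]
ear-x [ 0.487  -0.1904  0.02  ]
bolthole [ 0.6088 -0.1161  0.058 ]
fl centre [ 0.5733 -0.1609  0.058 ]
```

>>> servo_tool --commands '[[[-433,-192,-91,0,0,-0.345],[-433,-192,-91,0,0,-0.345],[-433,-192,-91,0,0,-0.345],[-433,-192,-91,0,0,-0.345],[-433,-192,-91,0,0,-0.345],[-433,-192,-91,0,0,-0.345],[-433,-192,-91,0,0,-0.345],[-433,-192,-91,0,0,-0.345],[-433,-192,-91,0,0,-0.345],[-433,-192,-91,0,0,-0.345],[-433,-192,-91,0,0,-0.345],[-433,-192,-91,0,0,-0.345],[-433,-192,-91,0,0,-0.345],[-433,-192,-91,0,0,-0.345],[-433,-192,-91,0,0,-0.345]]]' --gripper 0

```text
time: 1.4
tool_pos: [0.5001, 0.2193, 0.3002]
ee_rot: [[-0.995, -0.102, -0.001], [-0.102, 0.995, 0.0], [0.001, 0.0, -1.0]]
wrist_force: [0.2, -0.2, 0.7]
finger_gap: 0.004
finger_force: 0.0
```

```bash
cat >> h.py <<'E'
def reds(im,lo=50,hi=20000):
    hsv=cv2.cvtColor(im,cv2.COLOR_BGR2HSV); m=((hsv[...,0]<8)|(hsv[...,0]>172))&(hsv[...,1]>140)&(hsv[...,2]>50)
    k,l,s,c=cv2.connectedComponentsWithStats(m.astype(np.uint8))
    return [(s[i].tolist(),c[i].round(1).tolist()) for i in range(1,k) if lo<s[i,4]<hi],l
def rel(s,target,R=None):
    from scipy.spatial.transform import Rotation as Ro
    E=np.array(s['ee_rot']); d=E.T@(np.array(target)-np.array(s['tool_pos']))*1000
    r=Ro.from_matrix(E.T@R).as_rotvec() if R is not None else np.zeros(3)
    return np.round(d,1).tolist(),np.round(r,3).tolist()
def down(deg):
    a=np.radians(deg); c,s=np.cos(a),np.sin(a); return np.array([[-c,-s,0],[-s,c,0],[0,0,-1.]])
E
python3 - <<'E'
from h import *
s=st(); im=grab('wrist','w1'); print(reds(im)[0]); print(proj('w1',[.6037,.2489,.1114]))
print('turq',onz('top0',198,219,.1),onz('top0',267,214,.1))
print(rel(s,[.598,-.345,.26],down(6)))
E
```

```text
{'time': 1.4, 'tool_pos': [0.5001, 0.2193, 0.3002], 'ee_rot': [[-0.9948, -0.1019, -0.0011], [-0.1019, 0.9948, 0.0], [0.0011, 0.0001, -1.0]], 'joints': [0.3455, 0.1123, 1.1586, 0.0004, 1.8716, -1.3273], 'wrist_force': [0.1595, -0.2461, 0.6526], 'finger_gap': 0.0039, 'finger_force': 0.0}
[([442, 245, 31, 68, 1231], [456.8, 277.9]), ([323, 290, 18, 15, 138], [333.5, 296.6]), ([0, 345, 8, 55, 330], [2.7, 370.0])]
[330.38931396 307.10079722]
turq [0.60585565 0.32195028 0.1       ] [0.61395456 0.15246493 0.1       ]
([-40.0, -571.4, 40.1], [0.0, -0.001, -0.003])
```

View pics/w1.png

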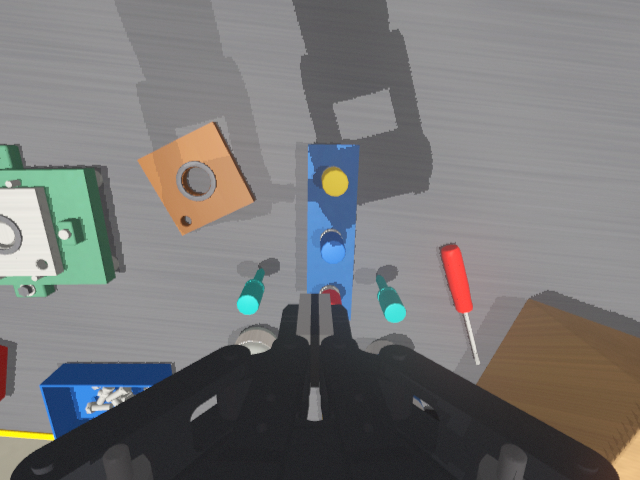

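The wrist view shows the rack's yellow and blue pins at (335,181) and (333,246). The red head at (331,297) is half hidden by the fingers, and the turquoise pins stand well clear on both sides at (250,297) and (393,304). Now I'll go behind the leaf.

>>> servo_tool --commands '[[[-3,-20,-40,0,0,0],[-5,-50,-70,0,0,0],[-37,-565,-70,0,0,0],[-37,-565,-70,0,0,0],[-37,-565,-70,0,0,0],[-37,-565,-70,0,0,0],[-37,-565,-70,0,0,0],[-37,-565,-70,0,0,0],[-37,-565,-70,0,0,0],[-37,-565,-70,0,0,0],[-37,-565,-70,0,0,0],[-37,-565,-70,0,0,0],[-37,-565,-70,0,0,0],[-37,-565,-70,0,0,0],[-37,-565,-70,0,0,0],[-37,-565,-70,0,0,0],[-37,-565,-70,0,0,0]]]'

```text
time: 2.87
tool_pos: [0.5953, -0.3388, 0.3692]
ee_rot: [[-0.995, -0.102, -0.002], [-0.102, 0.995, 0.001], [0.001, 0.002, -1.0]]
wrist_force: [-1.0, 0.6, -0.2]
finger_gap: -0.0
finger_force: 0.0
```

```bash
python3 - <<'E'
from h import *
s=st(); im=grab('wrist','w2'); grab('scene','s2')
print(rel(s,[.594,-.3395,.252],down(6)))
cv2.imwrite('pics/c2.png',np.hstack([cv2.resize(im,(400,300)),cv2.resize(cv2.imread('pics/s2.png')[140:440,100:500],(400,300))]))
E
```

```text
{'time': 2.8667, 'tool_pos': [0.5953, -0.3388, 0.3692], 'ee_rot': [[-0.9947, -0.1024, -0.0016], [-0.1024, 0.9947, 0.0015], [0.0014, 0.0016, -1.0]], 'joints': [-0.5714, 0.6395, 0.3544, 0.0004, 2.1498, -2.2446], 'wrist_force': [-1.0032, 0.6022, -0.1803], 'finger_gap': -0.0003, 'finger_force': 0.0}
([1.2, -0.8, 117.2], [0.002, -0.001, -0.002])
```

View pics/c2.png

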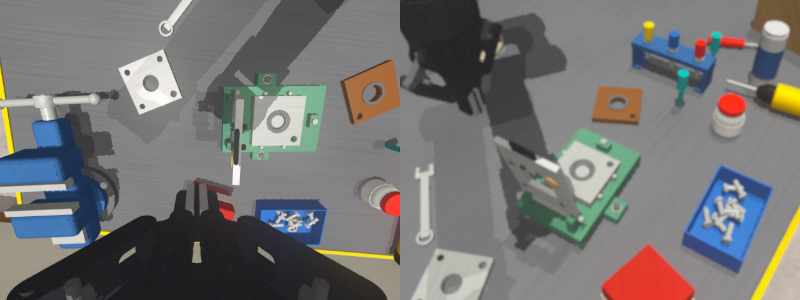

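The scene crop shows the leaf upright and undisturbed, with the shut gripper behind it on its outer side. I'll descend and then sweep slowly.

>>> servo_tool --commands '[[[1,-1,40,0,0,0],[1,-1,80,0,0,0],[1,-1,117,0,0,0],[1,-1,117,0,0,0],[1,-1,117,0,0,0]]]'

```text
time: 3.38
tool_pos: [0.5934, -0.338, 0.2527]
ee_rot: [[-0.995, -0.104, -0.004], [-0.104, 0.995, 0.003], [0.003, 0.003, -1.0]]
wrist_force: [-0.3, -0.1, 1.6]
finger_gap: 0.003
finger_force: 0.0
```

>>> servo_tool --commands '[[[0,10,0,0,0,0],[0,20,0,0,0,0],[0,30,0,0,0,0],[0,40,0,0,0,0],[0,50,0,0,0,0],[0,58,1,0,0,0],[0,65,2,0,0,0],[0,79,2,0,0,0],[0,93,4,0,0,0],[0,109,7,0,0,0],[0,125,11,0,0,0],[0,140,18,0,0,0],[0,155,25,0,0,0],[0,169,35,0,0,0],[0,181,45,0,0,0],[0,193,57,0,0,0],[0,203,70,0,0,0]]]'

```text
time: 4.8
tool_pos: [0.5731, -0.1372, 0.1836]
ee_rot: [[-0.995, -0.102, 0.001], [-0.102, 0.995, -0.0], [-0.001, -0.0, -1.0]]
wrist_force: [0.1, 0.2, -0.7]
finger_gap: 0.001
finger_force: 0.0
```

```bash
python3 - <<'E'
from h import *
s=st(); im=grab('wrist','w3'); grab('scene','s3')
cv2.imwrite('pics/c3.png',np.hstack([cv2.resize(im,(400,300)),cv2.resize(cv2.imread('pics/s3.png')[200:400,150:417],(400,300))]))
E
```

```text
{'time': 4.8, 'tool_pos': [0.5731, -0.1372, 0.1836], 'ee_rot': [[-0.9947, -0.1023, 0.0008], [-0.1023, 0.9947, -0.0001], [-0.0008, -0.0002, -1.0]], 'joints': [-0.2978, 0.2417, 1.2437, 0.0002, 1.6555, -1.9711], 'wrist_force': [0.1029, 0.2293, -0.6824], 'finger_gap': 0.0011, 'finger_force': 0.0}
```

View pics/c3.png

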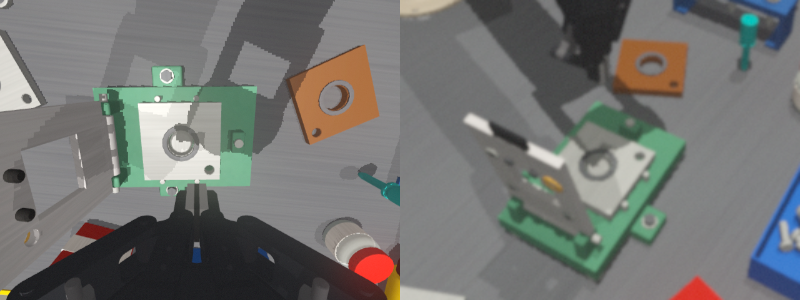

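The leaf has not moved: it is still leaning back, with its inner face and brass bush visible at left in the wrist view, while the gripper is already over the nest. I need to find out why before going on.

```bash
python3 - <<'E'
from h import *
np.set_printoptions(precision=4,suppress=True)
print('tip s2',proj('s2',[.5953,-.3388,.352]),'tip s3',proj('s3',[.5731,-.1372,.1666]))
print('w3 tip',proj('w3',[.5731,-.1372,.1666]),'w2 tip',proj('w2',[.5953,-.3388,.352]))
print('sweep start tip in s3',proj('s3',[.594,-.338,.2357]))
for p in ([.647,-.277,.248],[.530,-.291,.248],[.584,-.255,.068]): print(p,proj('top0',p),proj('s3',p),proj('w2',p),proj('w3',p))
print(np.abs(cv2.imread('pics/s3.png')[270:340,190:290].astype(int)-cv2.imread('pics/scene0.png')[270:340,190:290]).mean())
E
```

```text
tip s2 [181.621  272.3878] tip s3 [283.5819 265.0162]
w3 tip [312.9738 280.7787] w2 tip [312.838  280.7002]
sweep start tip in s3 [201.0167 324.234 ]
[0.647, -0.277, 0.248] [456.0864 183.1646] [255.9938 308.8571] [375.2913 294.0084] [-60.2248 502.3679]
[0.53, -0.291, 0.248] [465.096 236.724] [193.7828 278.2547] [380.4427 160.4073] [-199.5433  206.683 ]
[0.584, -0.255, 0.068] [432.7103 223.8839] [250.6605 342.4971] [375.8791 195.6423] [172.5783 232.7489]
14.005952380952381
```

```bash
python3 - <<'E'
from h import *
s2=cv2.imread('pics/s2.png')[100:400,150:400]; s3=cv2.imread('pics/s3.png')[100:400,150:400]
cv2.imwrite('pics/c4.png',cv2.resize(np.hstack([s2,s3]),(800,480)))
E
```

```text
(no output)
```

View pics/c4.png

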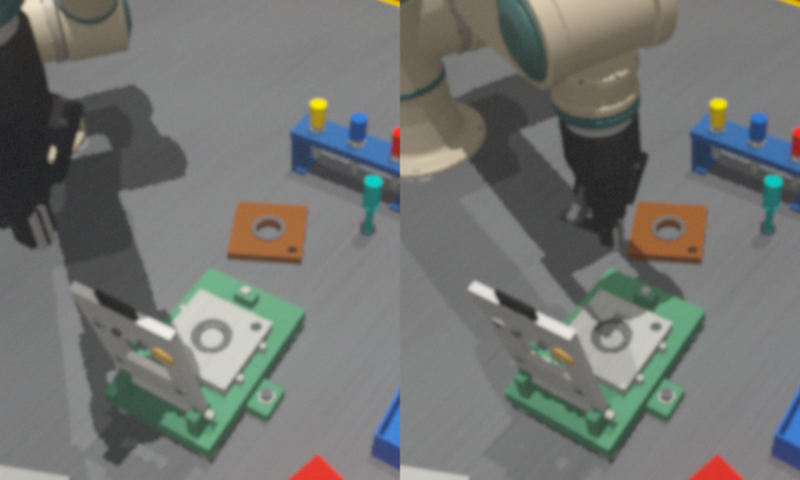

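Left (before) and right (after) show the leaf in the same pose. The fingertips appear at about (175,250) in s2 and (281,250) in s3, which is 15–22 px higher than predicted from "17 mm ahead of TCP". The shut fingertips therefore passed just over the tab. I'll measure the real tip position numerically.

```bash
python3 - <<'E'
from h import *
np.set_printoptions(precision=4,suppress=True)
for tag,p in (('3',[.5731,-.1372,.1836]),('2',[.5953,-.3388,.3692])):
    for z in (17,0,-15,-30): print(tag,z,proj('s'+tag,np.array(p)-[0,0,z/1000]),proj('w'+tag,np.array(p)-[0,0,z/1000]))
print(tri(('s3',281,250),('w3',315,293)),tri(('s2',175,250),('w2',314,298)))
# finger tip rows in wrist image: dark column profile
im=cv2.imread('pics/w3.png'); print(im[275:330:3,305:326:5].mean(2).astype(int).tolist())
im=cv2.imread('pics/s3.png'); print(im[235:275:2,274:292:3].mean(2).astype(int).tolist())
E
```

```text
3 17 [283.5819 265.0162] [312.9738 280.7787]
3 0 [282.8642 258.7567] [312.8343 293.8045]
3 -15 [282.2122 253.0714] [312.6885 307.4276]
3 -30 [281.5421 247.2275] [312.5149 323.6427]
2 17 [181.5822 272.2834] [312.837  280.8398]
2 0 [178.2057 263.2077] [312.7429 293.801 ]
2 -15 [175.0964 254.8504] [312.6446 307.3575]
2 -30 [171.8573 246.144 ] [312.5275 323.4943]
(array([ 0.5663, -0.1352,  0.1992]), [0.0019917268245657543, 0.0019917268245657647]) (array([ 0.5903, -0.3366,  0.3859]), [0.0021955525388489237, 0.0021955525388488817])
[[226, 226, 226, 225, 225], [227, 227, 228, 227, 227], [223, 223, 224, 223, 221], [225, 224, 224, 224, 224], [199, 196, 233, 192, 198], [153, 156, 222, 154, 154], [135, 137, 169, 137, 137], [115, 113, 73, 116, 115], [113, 111, 70, 115, 115], [114, 112, 70, 115, 115], [112, 111, 65, 115, 112], [111, 109, 67, 114, 112], [110, 107, 61, 113, 112], [111, 103, 62, 111, 111], [110, 93, 59, 111, 112], [108, 92, 58, 109, 109], [108, 91, 55, 110, 107], [108, 75, 53, 108, 108], [106, 76, 53, 108, 106]]
[[40, 36, 36, 42, 45, 65], [40, 44, 38, 41, 64, 94], [41, 39, 41, 43, 59, 99], [40, 40, 36, 47, 65, 99], [40, 49, 36, 76, 77, 93], [47, 42, 43, 79, 83, 94], [58, 36, 41, 74, 85, 95], [64, 42, 41, 75, 88, 86], [68, 43, 44, 67, 86, 80], [72, 61, 49, 70, 90, 73], [74, 75, 67, 86, 84, 75], [75, 73, 80, 104, 101, 76], [76, 88, 116, 128, 122, 79], [85, 120, 128, 128, 125, 102], [122, 127, 128, 125, 127, 128], [130, 128, 126, 124, 128, 128], [129, 128, 127, 128, 128, 127], [130, 129, 134, 122, 113, 125], [127, 132, 113, 91, 88, 102], [126, 114, 87, 85, 86, 84]]
```

```bash
python3 - <<'E'
from h import *
np.set_printoptions(precision=4,suppress=True)
print('yel w1',proj('w1',[.4635,.2367,.1117]), 'jigcentre w3',proj('w3',[.5735,-.160,.058]),'seen ~(288,229)')
p=np.array([.5731,-.1372,.1836]); E=down(6)
for x in (-11,0,11):
    for z in (17,5,-5,-15): q=p+E@np.array([x,0,z])/1000; print(x,z,proj('w3',q),proj('s3',q))
im=cv2.imread('pics/s3.png'); c=cv2.resize(im[200:280,240:320],(480,480),interpolation=cv2.INTER_CUBIC)
w=cv2.imread('pics/w3.png')[240:320,270:350]; cv2.imwrite('pics/c5.png',np.hstack([c,cv2.resize(w,(320,320)).repeat(1,0) if 0 else cv2.copyMakeBorder(cv2.resize(w,(320,320)),0,160,0,0,cv2.BORDER_CONSTANT)]))
E
```

```text
yel w1 [334.3127 182.0712] jigcentre w3 [287.2829 228.7912] seen ~(288,229)
-11 17 [313.0572 298.38  ] [288.5886 267.279 ]
-11 5 [312.9681 308.255 ] [288.1361 262.8827]
-11 -5 [312.8851 317.4567] [287.7514 259.1455]
-11 -15 [312.7927 327.7033] [287.3596 255.3394]
0 17 [312.9738 280.7787] [283.5819 265.0162]
0 5 [312.8779 289.7348] [283.0776 260.6177]
0 -5 [312.7884 298.097 ] [282.6488 256.8789]
0 -15 [312.6885 307.4276] [282.2122 253.0714]
11 17 [312.8874 262.5725] [278.6249 262.7759]
11 5 [312.7843 270.5376] [278.0697 258.3753]
11 -5 [312.6879 277.99  ] [277.5978 254.6351]
11 -15 [312.58   286.3232] [277.1174 250.8266]
```

View pics/c5.png

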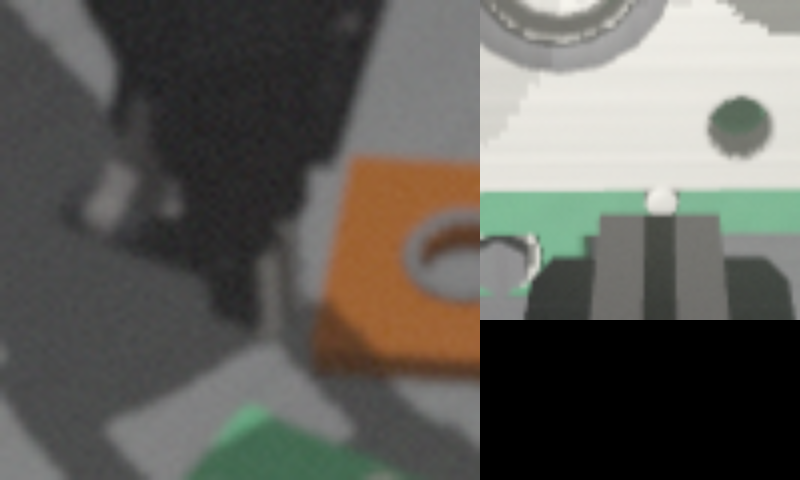

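The crop puts the shut fingertips at (285,256) in s3 and row 294 in w3. They are about 18 mm above the reported TCP instead of 17 mm below it, so the fingers are effectively some 35 mm shorter than described. I'll go back and sweep lower. Pressing the leaf (known height) will then calibrate the tip.

>>> servo_tool --commands '[[[0,0,-40,0,0,0],[0,0,-80,0,0,0],[0,0,-117,0,0,0],[0,-205,-117,0,0,0],[0,-205,-117,0,0,0],[0,-205,-117,0,0,0],[0,-205,-117,0,0,0],[0,-205,-117,0,0,0],[0,-205,-117,0,0,0],[0,-205,-80,0,0,0],[0,-205,-40,0,0,0],[0,-205,-23,0,0,0],[0,-205,-23,0,0,0]]]'

```text
time: 5.98
tool_pos: [0.5922, -0.3418, 0.2006]
ee_rot: [[-0.995, -0.101, -0.008], [-0.101, 0.995, 0.005], [0.008, 0.006, -1.0]]
wrist_force: [-0.2, 0.6, -1.5]
finger_gap: -0.0
finger_force: 0.0
```

>>> servo_tool --commands '[[[0,10,0,0,0,0],[0,20,0,0,0,0],[0,30,0,0,0,0],[0,40,0,0,0,0],[0,50,0,0,0,0],[0,58,0,0,0,0],[0,65,0,0,0,0],[0,75,0,0,0,0],[0,75,0,0,0,0]]]'

```text
time: 6.73
tool_pos: [0.5873, -0.2664, 0.212]
ee_rot: [[-0.995, -0.103, 0.006], [-0.103, 0.995, -0.003], [-0.006, -0.004, -1.0]]
wrist_force: [-1.9, 3.1, 9.7]
finger_gap: 0.0
finger_force: 4.3
```

```bash
python3 - <<'E'
from h import *
s=st(); im=grab('scene','s4'); a=cv2.imread('pics/s3.png')
d=np.abs(im.astype(int)-a).mean(2)[270:350,190:290]; print(d.mean())
t=grab('top','t4'); d=np.abs(t.astype(int)-cv2.imread('pics/top0.png')).mean(2)
hsv=cv2.cvtColor(t,cv2.COLOR_BGR2HSV)
E
```

```text
{'time': 6.7333, 'tool_pos': [0.5873, -0.2664, 0.212], 'ee_rot': [[-0.9946, -0.1033, 0.0064], [-0.1033, 0.9946, -0.0033], [-0.006, -0.0039, -1.0]], 'joints': [-0.4831, 0.391, 1.0056, 0.0001, 1.7377, -2.1573], 'wrist_force': [-1.8771, 3.0525, 9.7383], 'finger_gap': 0.0003, 'finger_force': 4.2937}
29.745541666666664
```

```bash
python3 - <<'E'
from h import *
a=cv2.imread('pics/s4.png')[180:380,150:350]; t=cv2.imread('pics/t4.png')[150:270,370:490]; w=grab('wrist','w4')
cv2.imwrite('pics/c6.png',np.hstack([cv2.resize(a,(500,500),interpolation=cv2.INTER_CUBIC),np.vstack([cv2.resize(t,(280,280),interpolation=cv2.INTER_CUBIC),cv2.resize(w[:,180:],(280,220))])]))
E
```

```text
(no output)
```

View pics/c6.png

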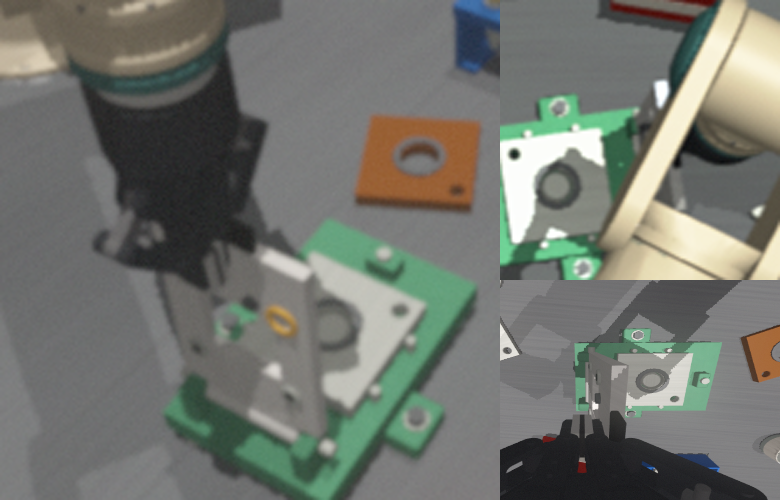

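The leaf has now swung to about vertical: its +x corner is at (272,283) in s4, up from (258,308). The fingertips are behind it at about (236,288), but the tab's end is pressing up under the finger knuckles. I'll raise a little and continue the arc, staying nearer the leaf's edge.

```bash
python3 - <<'E'
from h import *
np.set_printoptions(precision=4,suppress=True)
for u,v in ((236,288),(238,291)):
    o,d=ray('s4',u,v)
    t=(-.2664-o[1])/d[1]; print('tip at y=-.2664',o+d*t)
print('leaf+x corner at x~.648', [ (lambda o,d:o+d*(.648-o[0])/d[0])(*ray('s4',272,283))])
E
```

```text
tip at y=-.2664 [ 0.5964 -0.2664  0.248 ]
tip at y=-.2664 [ 0.5995 -0.2664  0.2431]
leaf+x corner at x~.648 [array([ 0.648 , -0.2398,  0.2708])]
```

>>> servo_tool --commands '[[[0,0,-8,0,0,0],[0,5,-11,0,0,0],[0,12,-11,0,0,0],[0,27,-9,0,0,0],[0,44,-6,0,0,0],[0,60,-1,0,0,0],[0,75,5,0,0,0],[0,90,13,0,0,0],[0,90,13,0,0,0]]]'

```text
time: 7.63
tool_pos: [0.5766, -0.1748, 0.1921]
ee_rot: [[-0.994, -0.105, -0.003], [-0.105, 0.994, 0.002], [0.002, 0.002, -1.0]]
wrist_force: [0.5, 0.1, -0.6]
finger_gap: -0.003
finger_force: 0.0
```

>>> servo_tool --commands '[[[0,7,5,0,0,0],[0,14,9,0,0,0],[0,21,15,0,0,0],[0,27,20,0,0,0],[0,33,26,0,0,0],[0,39,32,0,0,0],[0,39,32,0,0,0]]]'

```text
time: 8.22
tool_pos: [0.5726, -0.138, 0.1598]
ee_rot: [[-0.995, -0.103, -0.003], [-0.103, 0.995, 0.001], [0.002, 0.002, -1.0]]
wrist_force: [0.4, 0.1, -0.7]
finger_gap: 0.002
finger_force: 0.0
```

```bash
python3 - <<'E'
from h import *
np.set_printoptions(precision=4,suppress=True)
s=st(); im=grab('scene','s5'); w=grab('wrist','w5')
# brass bush in both: hue ~ 18-28 sat>100
for tag in ('s4','s5','w4','w5','s3'):
    a=cv2.imread(f'pics/{tag}.png'); h=cv2.cvtColor(a,cv2.COLOR_BGR2HSV)
    m=((h[...,0]>14)&(h[...,0]<30)&(h[...,1]>120)&(h[...,2]>90)).astype(np.uint8)
    k,l,q,c=cv2.connectedComponentsWithStats(m)
    print(tag,[(q[i].tolist(),c[i].round(1).tolist()) for i in range(1,k) if 8<q[i,4]<900 and (tag[0]=='w' or 190<c[i][0]<340 and 230<c[i][1]<380)])
E
```

```text
{'time': 8.2167, 'tool_pos': [0.5726, -0.138, 0.1598], 'ee_rot': [[-0.9947, -0.1029, -0.0026], [-0.1029, 0.9947, 0.0013], [0.0025, 0.0015, -1.0]], 'joints': [-0.2994, 0.2538, 1.2768, 0.0005, 1.6138, -1.9732], 'wrist_force': [0.4164, 0.1031, -0.69], 'finger_gap': 0.0024, 'finger_force': 0.0}
s4 [([257, 303, 11, 11, 51], [261.8, 307.8])]
s5 [([293, 278, 10, 12, 47], [298.0, 283.4])]
w4 [([50, 437, 9, 5, 27], [53.0, 438.3])]
w5 [([633, 470, 7, 10, 51], [636.8, 475.2])]
s3 [([246, 318, 12, 9, 40], [251.2, 321.6])]
```

```bash
cat >> h.py <<'E'
JA=np.radians(6.5); JX=np.array([np.cos(JA),np.sin(JA),0]); JY=np.array([-np.sin(JA),np.cos(JA),0]); HG=np.array([.584,-.255,.068])
def bush(t,n=.008): return HG+.04*JX+(.135*np.cos(t)-n*np.sin(t))*JY+np.array([0,0,.135*np.sin(t)+n*np.cos(t)])
def theta(tag,uv):
    ts=np.linspace(-.05,2,400); e=[np.linalg.norm(proj(tag,bush(t,.002))-uv) for t in ts]; i=int(np.argmin(e)); return round(ts[i],3),round(e[i],1)
E
python3 - <<'E'
from h import *
for tag,uv in (('s3',(251.2,321.6)),('s4',(261.8,307.8)),('s5',(298,283.4))): print(tag,theta(tag,uv))
E
```

```text
s3 (np.float64(1.753), np.float64(1.4))
s4 (np.float64(1.543), np.float64(1.6))
s5 (np.float64(0.638), np.float64(0.7))
```

>>> servo_tool --commands '[[[0,9,11,0,0,0],[0,14,18,0,0,0],[0,19,25,0,0,0],[0,23,32,0,0,0],[0,26,40,0,0,0],[0,29,48,0,0,0],[0,32,56,0,0,0],[0,35,64,0,0,0],[0,37,70,0,0,0],[0,37,70,0,0,0]]]'

```text
time: 9.15
tool_pos: [0.5687, -0.1019, 0.0898]
ee_rot: [[-0.995, -0.102, -0.003], [-0.102, 0.995, 0.001], [0.003, 0.001, -1.0]]
wrist_force: [-0.4, 0.2, 0.1]
finger_gap: 0.002
finger_force: 0.0
```

>>> servo_tool --commands '[[[0,1,5,0,0,0],[0,2,10,0,0,0],[0,2,14,0,0,0],[0,2,17,0,0,0],[0,2,20,0,0,0],[0,2,20,0,0,0]]]'

```text
time: 9.65
tool_pos: [0.569, -0.1005, 0.0709]
ee_rot: [[-0.995, -0.102, -0.001], [-0.102, 0.995, 0.0], [0.001, 0.0, -1.0]]
wrist_force: [-0.6, 0.2, 0.3]
finger_gap: 0.002
finger_force: 0.0
```

>>> servo_tool --commands '[[[0,0,3,0,0,0],[0,0,6,0,0,0],[0,0,9,0,0,0],[0,0,9,0,0,0]]]'

```text
time: 9.98
tool_pos: [0.5689, -0.1004, 0.0618]
ee_rot: [[-0.995, -0.102, -0.001], [-0.102, 0.995, 0.0], [0.001, 0.0, -1.0]]
wrist_force: [-0.5, 0.2, -0.6]
finger_gap: -0.005
finger_force: 0.0
```

```bash
python3 - <<'E'
from h import *
s=st(); im=grab('scene','s6')
h=cv2.cvtColor(im,cv2.COLOR_BGR2HSV)
m=((h[...,0]>14)&(h[...,0]<30)&(h[...,1]>100)&(h[...,2]>80)).astype(np.uint8)
k,l,q,c=cv2.connectedComponentsWithStats(m)
for i in range(1,k):
    if q[i,4]>8 and 190<c[i][0]<340 and 230<c[i][1]<380: print(q[i],c[i],theta('s6',c[i]))
print(proj('s6',bush(0)),proj('s6',bush(.3)))
E
```

```text
{'time': 9.9833, 'tool_pos': [0.5689, -0.1004, 0.0618], 'ee_rot': [[-0.9948, -0.102, -0.0012], [-0.102, 0.9948, 0.0004], [0.0011, 0.0005, -1.0]], 'joints': [-0.2386, 0.295, 1.4281, 0.0001, 1.4198, -1.9116], 'wrist_force': [-0.4796, 0.1949, -0.6409], 'finger_gap': -0.005, 'finger_force': 0.0}
[304 294  11   9  46] [309.17391304 298.23913043] (np.float64(0.012), np.float64(1.4))
[307.658456   297.00631729] [304.57676044 287.33427681]
```

The bush at (309,298) gives θ≈0.01–0.02: the leaf has sunk nearly shut. I'll press on gently to calibrate the tip height.

>>> servo_tool --commands '[[[0,0,2,0,0,0],[0,0,4,0,0,0],[0,0,6,0,0,0],[0,0,6,0,0,0]]]'

```text
time: 10.37
tool_pos: [0.569, -0.1004, 0.0561]
ee_rot: [[-0.995, -0.102, -0.001], [-0.102, 0.995, 0.0], [0.001, 0.0, -1.0]]
wrist_force: [0.1, -0.1, 0.4]
finger_gap: -0.0
finger_force: 0.0
```

>>> servo_tool --commands '[[[0,0,2,0,0,0],[0,0,4,0,0,0],[0,0,4,0,0,0]]]'

```text
time: 10.62
tool_pos: [0.5695, -0.1004, 0.0531]
ee_rot: [[-0.995, -0.102, 0.001], [-0.102, 0.995, 0.0], [-0.001, 0.0, -1.0]]
wrist_force: [-1.3, 0.3, 2.9]
finger_gap: 0.001
finger_force: 1.9
```

Contact is at TCP z≈0.0535 with the leaf edge at about 0.076, so the shut fingertips really are about 22 mm above the reported TCP. I'll use that from here on. Now I'll lift and view the bush from two places on the way to the rack.

>>> servo_tool --commands '[[[0,0,-40,0,0,0],[0,0,-80,0,0,0],[-20,40,-120,0,0,0],[-48,76,-147,0,0,0],[-48,76,-147,0,0,0],[-48,76,-147,0,0,0]]]'

```text
time: 11.12
tool_pos: [0.612, -0.0162, 0.2042]
ee_rot: [[-0.994, -0.106, 0.008], [-0.106, 0.994, 0.001], [-0.008, -0.0, -1.0]]
wrist_force: [-0.0, -0.4, 0.9]
finger_gap: 0.003
finger_force: 0.0
```

```bash
cat >> h.py <<'E'
def brass(im,lo=40,hi=6000):
    h=cv2.cvtColor(im,cv2.COLOR_BGR2HSV); m=((h[...,0]>14)&(h[...,0]<30)&(h[...,1]>100)&(h[...,2]>80)).astype(np.uint8)
    m=cv2.morphologyEx(m,cv2.MORPH_CLOSE,np.ones((5,5)))
    out=[]
    for c in cv2.findContours(m,cv2.RETR_EXTERNAL,cv2.CHAIN_APPROX_NONE)[0]:
        if lo<cv2.contourArea(c)<hi and len(c)>5:
            e=cv2.fitEllipse(c); out.append((np.round(e[0],1).tolist(),np.round(e[1],1).tolist(),cv2.contourArea(c)))
    return out
E
python3 - <<'E'
from h import *
s=st(); im=grab('wrist','w7'); print(brass(im),proj('w7',bush(.02))); print(reds(im)[0],proj('w7',[.6037,.2489,.1114]))
E
```

```text
{'time': 11.1167, 'tool_pos': [0.612, -0.0162, 0.2042], 'ee_rot': [[-0.9943, -0.1062, 0.0078], [-0.1062, 0.9943, 0.0008], [-0.0079, -0.0001, -1.0]], 'joints': [-0.0874, 0.2953, 1.1393, 0.0015, 1.6993, -1.7644], 'wrist_force': [-0.046, -0.3862, 0.8773], 'finger_gap': 0.0027, 'finger_force': 0.0}
[([555.2, 407.9], [45.9, 72.1], 1757.0), ([200.1, 214.4], [25.2, 28.2], 553.0)] [197.17446902 214.05169502]
[([612, 242, 28, 36, 740], [627.6, 257.5]), ([18, 307, 105, 102, 2570], [83.6, 337.8]), ([440, 338, 65, 54, 2340], [474.8, 362.4]), ([0, 344, 86, 118, 7580], [36.1, 400.2])] [646.42539914 264.71778274]
```

>>> servo_tool --commands '[[[0,40,-20,0,0,0],[0,80,-40,0,0,0],[0,80,-40,0,0,0],[0,80,-40,0,0,0]]]' --gripper 0.55

```text
time: 11.5
tool_pos: [0.6011, 0.0608, 0.2404]
ee_rot: [[-0.995, -0.104, 0.002], [-0.104, 0.995, 0.0], [-0.002, -0.0, -1.0]]
wrist_force: [-0.9, -0.0, -0.3]
finger_gap: 0.546
finger_force: 0.0
```

```bash
python3 - <<'E'
from h import *
s=st(); im=grab('wrist','w8'); print(brass(im),proj('w8',bush(.02))); print(reds(im)[0],proj('w8',[.6037,.2489,.1114]))
grab('scene','s8'); t=grab('top','t8'); print('top',brass(t,5,300)); print('scene',brass(cv2.imread('pics/s8.png'),5,300))
print(proj('t8',bush(.02)),proj('s8',bush(.02)))
E
```

```text
{'time': 11.5, 'tool_pos': [0.6011, 0.0608, 0.2404], 'ee_rot': [[-0.9945, -0.1044, 0.0016], [-0.1044, 0.9945, 0.0], [-0.0016, -0.0001, -1.0]], 'joints': [0.0397, 0.2727, 1.0949, -0.0, 1.7724, -1.6357], 'wrist_force': [-0.9452, -0.0099, -0.2639], 'finger_gap': 0.5461, 'finger_force': 0.0}
[([632.7, 465.5], [7.8, 17.5], 89.0), ([454.2, 448.9], [26.7, 57.2], 730.0), ([46.4, 417.5], [8.3, 36.2], 205.5), ([492.8, 415.4], [5.5, 14.6], 57.0), ([632.2, 366.3], [17.2, 35.0], 320.5), ([131.8, 210.2], [22.0, 26.0], 447.5), ([561.0, 79.0], [35.9, 70.3], 1945.5)] [128.76326871 209.9143243 ]
[([611, 191, 29, 84, 2085], [626.8, 230.1]), ([498, 234, 52, 39, 1340], [523.5, 252.5]), ([0, 297, 79, 95, 2259], [48.4, 330.7]), ([360, 333, 15, 40, 285], [365.8, 354.0]), ([0, 340, 37, 102, 2979], [15.5, 386.1])] [521.85244436 253.65189102]
top [([226.6, 273.1], [13.3, 24.1], 8.5), ([376.1, 214.5], [7.5, 8.6], 49.0)]
scene [([309.1, 297.6], [7.5, 10.5], 60.0), ([345.2, 172.7], [2.0, 9.5], 9.0), ([76.0, 112.4], [5.3, 40.6], 121.0), ([5.1, 20.9], [5.4, 32.4], 87.0), ([29.0, 8.6], [8.3, 26.4], 144.5)]
[376.75433422 214.83200116] [307.55825309 296.23332575]
```

```bash
python3 - <<'E'
from h import *
np.set_printoptions(precision=4,suppress=True)
print('bush all',tri(('w7',200.1,214.4),('w8',131.8,210.2),('t8',376.1,214.5),('s8',309.1,297.6)))
print('bush ts',tri(('t8',376.1,214.5),('s8',309.1,297.6)), 'w8@.078',onz('w8',131.8,210.2,.078),'w7',onz('w7',200.1,214.4,.078),'t8',onz('t8',376.1,214.5,.078))
print('red all',tri(('top0',226.9,218.6),('scene0',400,187.6),('w8',523.5,252.5)))
print('red w8@.1115',onz('w8',523.5,252.5,.1115))
s=st(); print(rel(s,[.604,.249,.17],down(6)))
E
```

```text
bush all (array([ 0.61  , -0.1153,  0.0743]), [0.00035691474812911053, 0.000681007391683156, 6.712146685745475e-05, 0.0009353442486570686])
bush ts (array([ 0.6104, -0.115 ,  0.074 ]), [0.0004265645961206693, 0.0004265645961207095]) w8@.078 [ 0.6086 -0.114   0.078 ] w7 [ 0.6087 -0.1143  0.078 ] t8 [ 0.6095 -0.115   0.078 ]
red all (array([0.6032, 0.2495, 0.1111]), [0.0008240679677101063, 0.000596521444628188, 0.0009657479209399237])
red w8@.1115 [0.6025 0.25   0.1115]
{'time': 11.65, 'tool_pos': [0.6007, 0.0581, 0.2379], 'ee_rot': [[-0.9949, -0.1006, -0.0026], [-0.1006, 0.9949, -0.0006], [0.0026, -0.0003, -1.0]], 'joints': [0.0354, 0.2748, 1.0973, -0.0005, 1.7721, -1.6363], 'wrist_force': [0.4405, -0.095, -0.1137], 'finger_gap': 0.5458, 'finger_force': 0.0}
([-22.6, 189.7, 67.8], [-0.0, -0.003, -0.004])
```

>>> servo_tool --commands '[[[-4,40,10,0,0,-0.002],[-9,80,25,0,0,-0.004],[-13,120,40,0,0,-0.004],[-18,160,55,0,0,-0.004],[-22,190,68,0,0,-0.004],[-22,190,68,0,0,-0.004],[-22,190,68,0,0,-0.004],[-22,190,68,0,0,-0.004]]]'

```text
time: 12.32
tool_pos: [0.604, 0.2491, 0.1708]
ee_rot: [[-0.995, -0.104, -0.001], [-0.104, 0.995, -0.001], [0.001, -0.001, -1.0]]
wrist_force: [0.2, -0.4, 0.6]
finger_gap: 0.553
finger_force: 0.0
```

```bash
python3 - <<'E'
from h import *
s=st(); print(rel(s,[.603,.2495,.072],down(6))); im=grab('wrist','w9'); print(reds(im)[0],proj('w9',[.603,.2495,.111]),proj('w9',[.603,.2495,.130]))
E
```

```text
{'time': 12.3167, 'tool_pos': [0.604, 0.2491, 0.1708], 'ee_rot': [[-0.9945, -0.1044, -0.0012], [-0.1044, 0.9945, -0.001], [0.0013, -0.0009, -1.0]], 'joints': [0.335, 0.4332, 1.0332, -0.0006, 1.6767, -1.3405], 'wrist_force': [0.2469, -0.3873, 0.5876], 'finger_gap': 0.5535, 'finger_force': 0.0}
([0.8, 0.5, 98.8], [-0.001, -0.001, -0.0])
[([482, 178, 44, 103, 2911], [503.7, 227.7]), ([293, 229, 40, 51, 1598], [312.5, 255.0]), ([170, 341, 35, 20, 440], [185.7, 349.7])] [313.9108851  254.82403353] [313.83978229 264.5748881 ]
```

The red head is centred between the open fingers: seen at (312.5,255), predicted (314,255). I'll descend and grip.

>>> servo_tool --commands '[[[1,0,25,0,0,0],[1,0,50,0,0,0],[1,0,65,0,0,0],[1,0,77,0,0,0],[1,0,88,0,0,0],[1,0,96,0,0,0],[1,0,99,0,0,0],[1,0,99,0,0,0],[1,0,99,0,0,0]]]'

```text
time: 13.12
tool_pos: [0.6031, 0.2508, 0.0736]
ee_rot: [[-0.994, -0.106, 0.001], [-0.106, 0.994, 0.001], [-0.001, 0.0, -1.0]]
wrist_force: [-0.1, -1.0, 0.2]
finger_gap: 0.546
finger_force: 0.0
```

>>> servo_tool --commands '[[[0,0,0,0,0,0],[0,0,0,0,0,0],[0,0,0,0,0,0],[0,0,0,0,0,0],[0,0,0,0,0,0],[0,0,0,0,0,0]]]' --gripper 0 --squeeze 90

```text
time: 13.62
tool_pos: [0.6034, 0.2504, 0.0741]
ee_rot: [[-0.994, -0.106, 0.002], [-0.106, 0.994, -0.0], [-0.002, -0.0, -1.0]]
wrist_force: [-0.3, -3.6, 5.5]
finger_gap: 0.281
finger_force: 87.9
```

>>> servo_tool --commands '[[[0,0,-10,0,0,0],[0,0,-30,0,0,0],[0,0,-55,0,0,0],[0,0,-80,0,0,0],[0,0,-105,0,0,0],[0,0,-120,0,0,0],[0,0,-120,0,0,0],[0,0,-120,0,0,0]]]'

```text
time: 14.28
tool_pos: [0.6027, 0.2512, 0.1931]
ee_rot: [[-0.994, -0.106, 0.001], [-0.106, 0.994, 0.001], [-0.001, 0.001, -1.0]]
wrist_force: [-0.6, 0.4, -2.9]
finger_gap: 0.28
finger_force: 88.6
```

```bash
python3 - <<'E'
from h import *
np.set_printoptions(precision=4,suppress=True)
s=st(); a=grab('scene','s10'); t=grab('top','t10'); w=grab('wrist','w10')
for n,im in (('s10',a),('t10',t),('w10',w)): print(n,[r for r in reds(im,30)[0]], proj(n,np.array(s['tool_pos'])+[0,0,.038]))
print(rel(s,[.609,-.1147,.195],down(6)))
E
```

```text
{'time': 14.2833, 'tool_pos': [0.6027, 0.2512, 0.1931], 'ee_rot': [[-0.9943, -0.1065, 0.0009], [-0.1065, 0.9943, 0.001], [-0.001, 0.0009, -1.0]], 'joints': [0.3381, 0.4238, 1.0012, 0.0007, 1.7154, -1.3393], 'wrist_force': [-0.6251, 0.4077, -2.9414], 'finger_gap': 0.2805, 'finger_force': 88.625}
s10 [([0, 18, 10, 23, 121], [2.9, 31.2]), ([275, 36, 122, 62, 2661], [335.0, 61.2]), ([410, 136, 4, 15, 31], [411.3, 142.1]), ([421, 177, 24, 11, 206], [432.0, 182.1]), ([418, 234, 28, 23, 508], [431.5, 244.5]), ([302, 385, 92, 95, 4926], [347.4, 432.5]), ([306, 451, 25, 29, 56], [318.2, 465.6])] [406.1506 143.7801]
t10 [([422, 104, 48, 48, 1806], [445.6, 127.6]), ([418, 152, 37, 8, 93], [435.8, 155.5]), ([255, 155, 24, 24, 456], [266.4, 166.1]), ([0, 193, 24, 33, 606], [11.5, 209.4]), ([0, 257, 21, 43, 849], [9.6, 278.3]), ([0, 407, 16, 21, 290], [7.0, 415.7]), ([0, 437, 15, 43, 584], [6.9, 458.8])] [214.8788 210.8182]
w10 [([470, 179, 42, 97, 2557], [491.4, 225.4]), ([281, 284, 67, 101, 5415], [314.4, 336.1]), ([165, 331, 65, 29, 870], [198.6, 342.9])] [313.2516 338.6588]
([32.7, -364.5, -2.3], [0.001, 0.001, 0.002])
```

The head is held firmly (w10 (314,336), as predicted). Moving over the bush.

>>> servo_tool --commands '[[[3,-20,-8,0,0,0],[6,-55,-15,0,0,0],[9,-95,-15,0,0,0],[12,-135,-15,0,0,0],[15,-175,-12,0,0,0],[19,-215,-8,0,0,0],[22,-255,-4,0,0,0],[26,-295,0,0,0,0],[29,-330,0,0,0,0],[32,-363,2,0,0,0.001],[32,-363,2,0,0,0.002],[32,-363,2,0,0,0.002],[32,-363,2,0,0,0.002]]]'

```text
time: 15.52
tool_pos: [0.609, -0.113, 0.1894]
ee_rot: [[-0.995, -0.104, -0.002], [-0.104, 0.995, 0.001], [0.002, 0.001, -1.0]]
wrist_force: [-0.8, -0.2, -1.2]
finger_gap: 0.283
finger_force: 88.9
```

```bash
python3 - <<'E'
from h import *
np.set_printoptions(precision=4,suppress=True)
s=st(); w=grab('wrist','w11'); a=grab('scene','s11'); t=grab('top','t11')
print(brass(w),brass(a,5,300),brass(t,5,300)); print(proj('w11',[.609,-.1147,.078]))
p=np.array(s['tool_pos']); 
for n in('w11','s11'): print(n,'pin tip',proj(n,p-[0,0,.052]),'bush',proj(n,[.609,-.1147,.078]))
print(rel(s,[.6094,-.1134,.140],down(6)))
cv2.imwrite('pics/c7.png',np.hstack([cv2.resize(a[200:320,250:370],(400,400),interpolation=cv2.INTER_CUBIC),cv2.resize(w[180:340,230:390],(400,400),interpolation=cv2.INTER_CUBIC)]))
E
```

```text
{'time': 15.5167, 'tool_pos': [0.609, -0.113, 0.1894], 'ee_rot': [[-0.9946, -0.104, -0.0019], [-0.104, 0.9946, 0.0012], [0.0018, 0.0013, -1.0]], 'joints': [-0.2434, 0.3283, 1.1284, 0.0007, 1.687, -1.9183], 'wrist_force': [-0.8104, -0.1776, -1.2163], 'finger_gap': 0.2829, 'finger_force': 88.8947}
[([460.5, 477.1], [4.4, 16.4], 46.5), ([188.3, 457.8], [8.3, 19.8], 119.5), ([17.8, 444.3], [9.2, 48.3], 303.5), ([621.9, 439.7], [37.9, 77.6], 1983.0), ([311.4, 235.4], [26.6, 27.5], 572.0)] [([309.5, 297.4], [8.1, 9.7], 59.5), ([348.4, 169.3], [9.7, 19.6], 139.5), ([76.2, 113.2], [5.2, 37.5], 112.5), ([107.3, 92.2], [16.4, 54.0], 287.0), ([5.0, 20.6], [4.8, 31.9], 85.0), ([29.0, 8.9], [8.5, 26.0], 146.5)] [([231.2, 275.5], [10.7, 13.5], 7.5), ([376.1, 214.4], [7.8, 8.8], 49.5), ([114.6, 175.7], [3.0, 7.2], 10.5)]
[311.1526 235.5826]
w11 pin tip [313.0323 260.0024] bush [311.1526 235.5826]
s11 pin tip [307.7606 275.9195] bush [308.3497 295.9744]
([-0.5, -0.5, 49.4], [0.001, -0.002, -0.001])
```

View pics/c7.png

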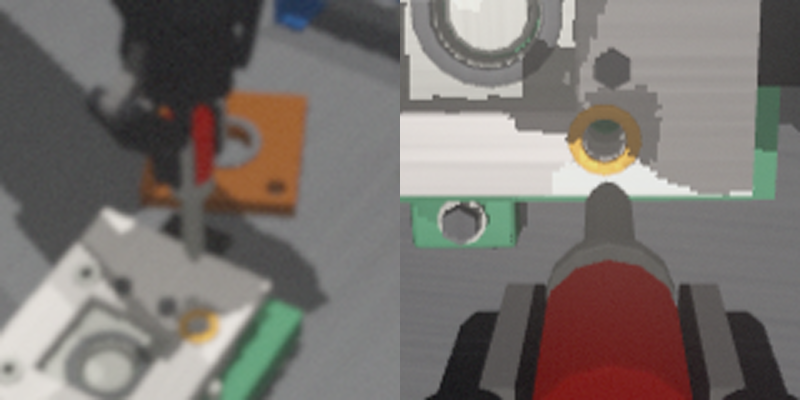

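The left crop (scene) shows the pin upright with its shank tip just above and left of the bush at (309,297). In the right crop (wrist) the pin tip is at about (314,254) and the bush hole at about (312,236), so they are well lined up. I'll descend to about 10 mm above the rim and compare columns numerically.

>>> servo_tool --commands '[[[0,-1,15,0,0,0],[0,-1,30,0,0,0],[0,-1,42,0,0,0],[0,-1,48,0,0,0],[0,-1,48,0,0,0],[0,-1,48,0,0,0]]]'

```text
time: 16.17
tool_pos: [0.6095, -0.1142, 0.1428]
ee_rot: [[-0.995, -0.105, -0.0], [-0.105, 0.995, 0.0], [0.0, 0.0, -1.0]]
wrist_force: [0.2, -1.0, -1.3]
finger_gap: 0.282
finger_force: 88.9
```

```bash
python3 - <<'E'
from h import *
np.set_printoptions(precision=4,suppress=True)
s=st(); w=grab('wrist','w12'); a=grab('scene','s12')
print([b for b in brass(w) if 250<b[0][0]<380 and b[0][1]<330],brass(a,5,300)[:2])
p=np.array(s['tool_pos'])
for n in('w12','s12'): print(n,'pin tip',proj(n,p-[0,0,.052]),'bush',proj(n,[.609,-.1147,.078]))
g=w.mean(2).astype(int)
for r in range(236,292,4): print(r,' '.join(map(str,g[r,294:332:2])))
E
```

```text
{'time': 16.1667, 'tool_pos': [0.6095, -0.1142, 0.1428], 'ee_rot': [[-0.9945, -0.1046, -0.0001], [-0.1046, 0.9945, 0.0002], [0.0001, 0.0002, -1.0]], 'joints': [-0.2448, 0.3477, 1.1973, 0.0002, 1.5968, -1.9203], 'wrist_force': [0.209, -0.9664, -1.3288], 'finger_gap': 0.2816, 'finger_force': 88.8948}
[([312.9, 252.5], [29.8, 31.2], 351.5)] [([309.3, 298.0], [7.5, 10.9], 60.0), ([348.4, 169.3], [9.7, 19.5], 140.5)]
w12 pin tip [313.1705 259.8437] bush [312.5565 252.8961]
s12 pin tip [308.4749 291.8774] bush [308.3497 295.9744]
236 100 102 101 110 115 112 113 108 107 107 109 138 106 111 112 113 111 112 110
240 111 111 109 108 93 96 97 96 96 94 97 117 116 96 92 94 112 112 112
244 115 116 102 97 95 95 91 86 67 65 65 70 88 92 93 95 95 109 113
248 114 100 95 95 95 98 85 87 86 84 83 86 85 85 94 92 93 93 105
252 112 94 94 95 91 95 97 98 86 86 86 87 94 95 92 92 94 91 99
256 214 131 167 94 92 107 90 83 83 87 85 86 84 95 102 90 91 91 98
260 220 219 170 166 172 113 85 84 84 85 86 86 85 85 87 92 93 93 112
264 205 205 204 188 159 104 84 84 87 85 81 85 84 83 83 93 104 110 121
268 206 206 207 207 209 81 82 83 84 85 83 83 84 83 87 145 145 146 146
272 205 206 205 205 205 82 84 80 83 83 84 82 82 81 85 226 182 180 146
276 204 204 207 217 200 83 86 85 85 86 85 84 84 85 86 127 210 224 225
280 115 110 84 90 98 99 100 98 95 95 94 97 95 96 97 100 95 84 93
284 84 93 97 99 99 96 95 92 87 74 70 79 91 91 95 97 97 97 96
288 96 96 91 62 63 66 63 65 63 64 66 62 62 62 63 63 64 75 92
```

```bash
python3 - <<'E'
from h import *
p=np.array([.6095,-.1142,0]); 
for z in (.0908,.078): print(z,proj('w12',p+[0,0,z]),proj('s12',p+[0,0,z]))
print('bush now', onz('w12',312.9,252.5,.078), onz('s12',309.3,298,.078))
E
```

```text
0.0908 [313.12966303 259.85280868] [308.47548793 291.89994154]
0.078 [313.19424925 253.63939914] [308.70622005 295.92952074]
bush now [ 0.60868437 -0.11449093  0.078     ] [ 0.61355797 -0.11752422  0.078     ]
```

Aligned within about 0.8 mm. Inserting in stages while watching the force.

>>> servo_tool --commands '[[[0.4,-0.3,5,0,0,0],[0.4,-0.3,10,0,0,0],[0.4,-0.3,14,0,0,0],[0.4,-0.3,18,0,0,0],[0.4,-0.3,22,0,0,0],[0.4,-0.3,26,0,0,0],[0.4,-0.3,26,0,0,0]]]'

```text
time: 16.85
tool_pos: [0.6094, -0.1146, 0.116]
ee_rot: [[-0.995, -0.104, 0.001], [-0.104, 0.995, 0.001], [-0.001, 0.001, -1.0]]
wrist_force: [3.0, 1.8, -3.7]
finger_gap: 0.281
finger_force: 88.8
```

>>> servo_tool --commands '[[[-0.6,0.2,5,0,0,0],[-0.6,0.2,10,0,0,0],[-0.6,0.2,15,0,0,0],[-0.6,0.2,20,0,0,0],[-0.6,0.2,24,0,0,0],[-0.6,0.2,24,0,0,0]]]'

```text
time: 17.35
tool_pos: [0.6096, -0.1145, 0.0916]
ee_rot: [[-0.995, -0.104, -0.0], [-0.104, 0.995, 0.0], [0.0, 0.0, -1.0]]
wrist_force: [4.5, 1.2, -3.5]
finger_gap: 0.28
finger_force: 89.0
```

>>> servo_tool --commands '[[[-0.5,0.3,5,0,0,0],[-0.5,0.3,9,0,0,0],[-0.5,0.3,13,0,0,0],[-0.5,0.3,16,0,0,0],[-0.5,0.3,19,0,0,0],[-0.5,0.3,19,0,0,0]]]'

```text
time: 17.85
tool_pos: [0.6099, -0.1144, 0.0729]
ee_rot: [[-0.995, -0.104, -0.001], [-0.104, 0.995, 0.0], [0.001, 0.0, -1.0]]
wrist_force: [3.7, -1.0, -3.7]
finger_gap: 0.281
finger_force: 89.0
```

>>> servo_tool --commands '[[[-0.3,0,1,0,0,0],[-0.3,0,2,0,0,0],[-0.3,0,3,0,0,0],[-0.3,0,4,0,0,0],[-0.3,0,4,0,0,0],[-0.3,0,4,0,0,0]]]'

```text
time: 18.35
tool_pos: [0.6103, -0.1142, 0.0702]
ee_rot: [[-0.995, -0.104, -0.0], [-0.104, 0.995, 0.0], [0.0, 0.0, -1.0]]
wrist_force: [-2.7, 1.3, 4.5]
finger_gap: 0.277
finger_force: 89.4
```

>>> servo_tool --commands '[[[0.2,0,0.7,0,0,0],[0.2,0,1.4,0,0,0],[0.2,0,2,0,0,0],[0.2,0,2,0,0,0],[0.2,0,2,0,0,0]]]'

```text
time: 18.77
tool_pos: [0.6103, -0.1142, 0.0687]
ee_rot: [[-0.995, -0.104, 0.001], [-0.104, 0.995, 0.0], [-0.001, 0.0, -1.0]]
wrist_force: [-4.5, 1.7, 7.5]
finger_gap: 0.279
finger_force: 90.0
```

>>> servo_tool --commands '[[[0.3,0,0.7,0,0,0],[0.3,0,1.4,0,0,0],[0.3,0,2,0,0,0],[0.3,0,2,0,0,0],[0.3,0,2,0,0,0]]]' --squeeze 110

```text
time: 19.18
tool_pos: [0.6104, -0.1142, 0.0681]
ee_rot: [[-0.995, -0.104, 0.002], [-0.104, 0.995, -0.0], [-0.002, -0.0, -1.0]]
wrist_force: [-6.1, 1.5, 12.0]
finger_gap: 0.276
finger_force: 107.2
```

>>> servo_tool --commands '[[[0.5,-0.1,1,0,0,0],[0.6,-0.1,2,0,0,0],[0.7,-0.1,3,0,0,0],[0.7,-0.1,4,0,0,0],[0.7,-0.1,4,0,0,0],[0.7,-0.1,4,0,0,0]]]'

```text
time: 19.68
tool_pos: [0.6106, -0.1142, 0.0678]
ee_rot: [[-0.995, -0.104, 0.005], [-0.104, 0.995, -0.0], [-0.005, -0.001, -1.0]]
wrist_force: [-13.0, 5.6, 29.9]
finger_gap: 0.282
finger_force: 109.1
```

```bash
python3 - <<'E'
from h import *
s=st(); a=grab('scene','s13'); print(brass(a,3,300)[:2]); print([r for r in reds(a,30,600)[0]])
w=grab('wrist','w13'); print([r for r in reds(w,100)[0] if 250<r[1][0]<380]); r,c=[x for x in reds(cv2.imread('pics/w10.png'),100)[0] if 250<x[1][0]<380][0]; print('held before',r,c)
g=((lambda h:((h[...,0]>14)&(h[...,0]<30)&(h[...,1]>90)))(cv2.cvtColor(w,cv2.COLOR_BGR2HSV)))[200:300,250:380].sum(); print('brass visible px',g)
E
```

```text
{'time': 19.6833, 'tool_pos': [0.6106, -0.1142, 0.0678], 'ee_rot': [[-0.9945, -0.1044, 0.0051], [-0.1044, 0.9945, -0.0002], [-0.0051, -0.0008, -1.0]], 'joints': [-0.2448, 0.4005, 1.2835, 0.001, 1.4526, -1.9203], 'wrist_force': [-13.0362, 5.6143, 29.8865], 'finger_gap': 0.2816, 'finger_force': 109.092}
[([352.1, 166.3], [2.8, 10.5], 12.5), ([77.2, 114.9], [5.5, 41.4], 143.5)]
[([0, 18, 10, 22, 119], [2.9, 31.1]), ([421, 177, 24, 11, 206], [432.1, 182.0]), ([418, 234, 28, 23, 509], [431.5, 244.5]), ([310, 280, 6, 18, 74], [312.7, 287.3]), ([306, 451, 25, 29, 60], [318.4, 465.8])]
[([282, 284, 66, 100, 5407], [314.4, 335.7])]
held before [281, 284, 67, 101, 5415] [314.4, 336.1]
brass visible px 3
```

Hard stop reached: TCP 0.0678 puts the head centre at about 0.1056 (home is 0.106), and the pin has not slipped in the grip. I'll ease to about 20 N and take out the side load.

>>> servo_tool --commands '[[[0.5,-0.2,-0.7,0,0,0],[1.0,-0.3,-1.4,0,0,0],[1.0,-0.3,-1.4,0,0,0],[1.0,-0.3,-1.4,0,0,0],[1.0,-0.3,-1.4,0,0,0],[1.0,-0.3,-1.4,0,0,0]]]'

```text
time: 20.28
tool_pos: [0.6104, -0.1142, 0.068]
ee_rot: [[-0.994, -0.105, 0.007], [-0.105, 0.995, 0.0], [-0.007, -0.0, -1.0]]
wrist_force: [-4.3, 3.8, 21.2]
finger_gap: 0.277
finger_force: 108.1
```

```bash
python3 - <<'E'
from h import *
s=st(); t=grab('top','t14'); a=cv2.imread('pics/top0.png')
d=(np.abs(t.astype(int)-a).max(2)>60).astype(np.uint8); k,l,q,c=cv2.connectedComponentsWithStats(cv2.morphologyEx(d,cv2.MORPH_OPEN,np.ones((3,3))))
print([(q[i].tolist()) for i in range(1,k) if q[i,4]>25])
f=monitor.sense(); print(f['wrist_force'],f['tool_pos'])
print(ctrl.finish_job())
E
```

```text
{'time': 20.2833, 'tool_pos': [0.6104, -0.1142, 0.068], 'ee_rot': [[-0.9945, -0.1047, 0.0069], [-0.1047, 0.9945, 0.0003], [-0.0069, -0.0004, -1.0]], 'joints': [-0.2454, 0.3986, 1.2857, 0.002, 1.4507, -1.9213], 'wrist_force': [-4.3125, 3.8439, 21.1556], 'finger_gap': 0.2771, 'finger_force': 108.1279}
[[322, 164, 122, 234, 12348], [454, 182, 8, 23, 111], [430, 197, 8, 8, 51], [462, 206, 4, 11, 33], [220, 212, 15, 15, 161], [460, 219, 8, 19, 106], [360, 227, 8, 9, 39], [321, 258, 15, 23, 198], [293, 367, 25, 54, 429], [315, 393, 58, 35, 1167], [215, 411, 157, 69, 7240], [155, 418, 60, 30, 542], [0, 428, 118, 52, 3201], [362, 437, 15, 10, 107], [379, 464, 4, 9, 28]]
[-4.7193841   5.15646118 20.81052366] [ 0.61043393 -0.11420424  0.06795864]
the job is handed in; nothing more can be done
None
```

The job was handed in at about 20.3 s, with the gripper still holding the red pin's head and pressing at about 21 N; force and height readings put the pin home through bush, flange and base and the leaf shut.

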